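Pack the foiling kit tray

TASK

Pack the wooden kit tray for the foiling class: slide the two copper-foil rolls off the leaning spindle of the foil stand and lay each flat in the square bay of its size (the larger roll in the larger bay), and lay the filling knife flat in the keyhole-shaped bay with its blade in the wide end. Set each thing down gently, without letting it drop, and leave the jars, the bottle, the can and the brush where they are.

Things in the scene. Friction and masses are not known exactly. Their poses are not given: they have to be found in the camera images.
- stand: fixed foil stand: base plate 150 x 240 x 12 mm (x -10 to 140), grey collar of 60 mm diameter, 18 mm steel spindle leaning 32 deg from vertical to the stand's -x (about towards the robot), foot at x 20, z 60. Over it an 18 mm lamp bar along y (224 mm) at x 40, z 255, on 14 mm square arms (y +-105, x 40 to 130, same height) and posts at x 125. Origin on the bench
- spindle_foot (a point): point on the spindle's axis in the upper face of the collar, on which the lower roll rests
- spindle_tip (a point): free upper end of the spindle, 64 mm up its axis from the foot (its last 6 mm taper)
- large_roll: large roll of copper foil on a cardboard core: 66 mm outside diameter, 24 mm wide, bore 24 mm, about 0.22 kg; starts as the lower roll on the spindle, resting on the collar. Origin: centre of the end face against the collar; z is the roll's axis, up the spindle at the start
- large_roll_mid (a point): centre of the large roll, 12 mm from both end faces
- small_roll: small roll of copper foil, same make: 48 mm outside diameter, 22 mm wide, bore 24 mm, about 0.10 kg; it starts on the same spindle, on top of the large roll. Origin: centre of the end face that lies on the large roll; z is its axis, pointing up the spindle at the start
- small_roll_mid (a point): centre of the small roll, 11 mm from both end faces
- tray: fixed wooden kit tray 208 (x) x 154 (y) x 11 mm, floor 4 mm thick, walls 7 mm above it. +y side: three bays, at -x the large square (76 x 76), in the middle one with a jar, at +x the small square (58 x 58). -y side: keyhole bay 200 mm long, its -x part (92 long) 62 wide for the knife's blade, its +x part (108 long) 34 wide for the handle. Origin: centre of the underside
- large_bay (a point): centre of the floor of the large square bay (for the large roll)
- small_bay (a point): centre of the floor of the small square bay (for the small roll)
- knife_bay (a point): point on the floor of the keyhole bay, midway along its 200 mm length, on its middle line; with the knife in the bay its origin can lie from x = -15 to +5 mm of here, best at -5
- knife: filling knife lying flat on the bench: wooden handle 100 x 22 x 22 mm (x -95 to 5), steel neck, steel blade 60 x 50 x 3 mm (x 25 to 85) level with the handle's underside; 0.12 kg. x points from handle to blade, z up; origin on the underside, near the centre of mass
- knife_grip (a point): good grip point on the handle (x = -12, z = 17 mm of the knife); pinch across the knife's y, 22 mm
- knife_tip (a point): middle of the blade's free edge (x = 85 mm of the knife)
- kit_jar: bystander: small closed jar, 44 mm diameter, 48 mm high, standing in the tray's middle bay. Origin: centre of the underside
- squeeze_bottle: bystander: tall white squeeze bottle, 58 mm diameter, 170 mm high, close to one side of the foil stand. Origin: centre of the underside
- glass_jar: bystander: green glass jar, 66 mm diameter, 95 mm high, close to the other side of the foil stand. Origin: centre of the underside
- paint_can: bystander: metal can, 60 mm diameter, 110 mm high, just beyond the tray's +x end. Origin: centre of the underside
- brush: bystander: flat brush lying on the bench beyond the knife, its length roughly along world y. Origin: on its underside
Mind the look-alikes: they are no part of the job. Leave any green look-alike of the knife alone.

How it is judged:
By the outcome, as a careful person would: the job done as asked, in the order asked, and still so for the second after the job is handed in, with the robot touching nothing.
It also fails if it takes over 72 s, if anything falls off the work surface, if the arm or the gripper's body presses on something with over 40 N, if the wrist force passes 120 N, or if a joint passes its speed limit or range.

ROBOT

A 7-joint arm with a two-finger parallel gripper is mounted at the origin on the work surface. World frame = base frame: x ahead of the robot, y to its left, z up, the work surface at z = 0. Lengths are in m, angles in rad, forces in N, time in s.
With the tool pointing down it reaches from about 0.425 to 0.875 m from the base axis. Payload 4.7 kg.
Tool frame: the origin (TCP) lies midway between the tips of the shut fingers; the grasp point (between the pads) lies 19 mm behind it; z points along the fingers, y is the line along which they close (so a half turn about z gives the same grasp; the last joint's range is limited). The gripper opens to 87 mm and grips with 3 to 60 N. Pads are 19 mm wide; open, the fingers measure 117 mm over their backs; the gripper's body (75 mm by 190 mm) begins 51 mm behind the grasp point.
Start: joints at [1.342, 0.321, -0.07, 1.45, 0.023, 1.371, -0.057], TCP at [0.156, -0.631, 0.223] pointing down, gripper open.
Joint ranges: [-2.86, 2.86], [-0.3, 2.09], [-1.38, 1.24], [0.06, 2.45], [-1.56, 4.7], [0.09, 2.05], [-2.69, 2.69]. Speed limits (rad/s): [2.57, 2.57, 3.14, 3.14, 3.14, 3.14, 3.14].

INTERFACE

Orientations are given as a rotation vector (axis times angle).
In Python, from bench import ctrl gives the robot as it stands. The module is installed in compiled form; this text tells all that it offers.
- The arm moves only by the tool carry_out, never from a script. Its argument "steps" is a list of rows, each a list of 7 numbers: the turn, a rotation vector about the world's x, y, z in degrees, then the shift along the world's x, y, z in cm, then the opening, from 0 (shut) to 1 (fully open). A call has 1 to 12 rows; each row is the pose to reach, as a shift and turn from the pose commanded when the call began; what a row does not reach only later rows make up. A row lasts 1/10 s, in which the tool goes at most 50 mm and 8.59 degrees, less where a joint would pass 70% of its speed; a pose out of reach is approached as far as the arm can. A call with a gripper value outside its range is refused whole. The fingers move at their own pace and stop on an object; "squeeze" is the grip in N (left out, the last holds). Time passes only in rows, so rows that repeat a pose let the fingers close. It gives the time, the measured TCP pose, the force, the opening and the grip force at its end, in the units of the state.
- ctrl.get_state(): the state, without advancing time (a new reading comes with each control period).
- ctrl.get_image(name): name is "side" or "top"; returns a dict with "pixels" (400x640x3 uint8, red, green, blue), "camera_matrix" (3x3 intrinsics, pixels), "k1" (the pictures are not rectified: a ray, as slopes to the right and down, at radius r is drawn at 1 + k1 r^2 times it, then the intrinsics apply), "cam_to_world" (4x4, takes a point from camera to world coordinates). Camera axes: x right, y down, z forward; pixel columns grow to the right and rows downward; lengths in m; the calibration is good to about 2 mm. A picture is of the moment at which its call begins. There is no depth.
- ctrl.close_job(): hands the job in; it is judged then, once.
The state is a dict: "time": time; "joint_positions": joint angles; "qd": joint speeds; "joint_torque": joint torques, N m; "position": TCP position; "tool_rot": TCP orientation; "ft_force": force on the tool from outside, world axes, zero at the start; "torque": the same for the moment, N m; "grip_width": opening from 0.0 (shut) to 1.0 (fully open); "grip_force": force on a finger pad.
Only numpy, scipy, OpenCV 4.12 (cv2) and the standard library are available. Lean on these libraries where they do the work, as an engineer would, in place of code of your own. Each camera call takes 0.05 s, during which the arm holds its last target. There are 200 camera calls.

## Working session

There is one attempt and no reset: what is moved stays moved. The work goes in short steps, Python scripts to look and compute and a tool call to move; the robot and the scene stay as the last step left them, time stands still between calls to the robot, and variables do not carry over. Pictures are saved under pics/ and viewed, at most 10 in all, crops included, and the job is handed in when it is done.

Besides the shell and the picture viewer there is one more tool, called in YAML: its name, and indented under it one key for each argument. carry_out: Moves the arm, as the interface text tells. Its arguments: {"type":"object","properties":{"steps":{"type":"array","items":{"type":"array","items":{"type":"number"}}},"squeeze":{"type":"number"}},"required":["steps"]}

```bash
mkdir -p pics; python3 - <<'E'
from bench import ctrl
import cv2,numpy as np,pickle
for n in("side","top"):
    im=ctrl.get_image(n); pickle.dump(im,open(n+".pkl","wb"))
    cv2.imwrite(f"pics/{n}0.png",im["pixels"][:,:,::-1])
    print(n,im["camera_matrix"],im["k1"],np.round(im["cam_to_world"],3).tolist())
s=ctrl.get_state();print({k:np.round(v,3).tolist() for k,v in s.items()})
E
```

```text
side [[456.23985259   0.         325.58157344]
 [  0.         456.23985259 197.992813  ]
 [  0.           0.           1.        ]] -0.11725773837563257 [[-0.997, -0.057, 0.047, 0.43], [-0.074, 0.771, -0.633, 0.767], [0.0, -0.634, -0.773, 1.053], [0.0, 0.0, 0.0, 1.0]]
top [[414.49772507   0.         319.51741364]
 [  0.         414.49772507 198.6559114 ]
 [  0.           0.           1.        ]] -0.06831451935684295 [[0.011, -0.988, 0.154, 0.337], [-1.0, -0.012, -0.004, -0.017], [0.006, -0.154, -0.988, 1.039], [0.0, 0.0, 0.0, 1.0]]
{'time': 0.1, 'joint_positions': [1.342, 0.322, -0.07, 1.452, 0.023, 1.371, -0.057], 'qd': [0.0, -0.0, 0.001, -0.003, -0.001, -0.001, 0.001], 'joint_torque': [-0.0, -49.257, -0.406, -31.34, -0.064, 0.04, 0.0], 'position': [0.156, -0.63, 0.222], 'tool_rot': [-3.117, -0.38, 0.001], 'ft_force': [-0.976, -0.095, -0.224], 'torque': [-0.0, 0.027, 0.053], 'grip_force': 0.0, 'grip_width': 1.004}
```

View pics/side0.png

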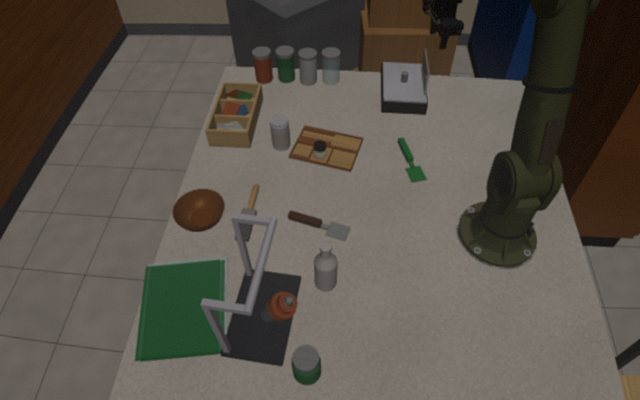

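View pics/top0.png

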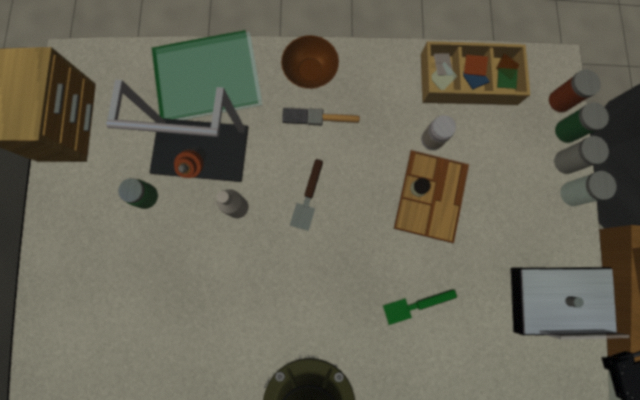

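```bash
cat > h.py <<'E'
import cv2,numpy as np,pickle
from scipy.optimize import least_squares
def load(n): return pickle.load(open(n+".pkl","rb"))
def proj(im,P):
    P=np.atleast_2d(P).astype(float); T=np.linalg.inv(im["cam_to_world"])
    c=P@T[:3,:3].T+T[:3,3]; s=c[:,:2]/c[:,2:]; s=s*(1+im["k1"]*(s**2).sum(1,keepdims=True))
    K=im["camera_matrix"]; return s*[K[0,0],K[1,1]]+K[:2,2]
def unproj(im,uv,z):
    uv=np.atleast_2d(uv).astype(float)
    s=cv2.undistortPoints(uv[:,None],im["camera_matrix"],np.array([im["k1"],0,0,0.]))[:,0]
    d=np.c_[s,np.ones(len(s))]@im["cam_to_world"][:3,:3].T; o=im["cam_to_world"][:3,3]
    return o+d*((z-o[2])/d[:,2])[:,None]
def crop(im,x0,y0,x1,y1,s,name):
    c=cv2.resize(im["pixels"][y0:y1,x0:x1,::-1],None,fx=s,fy=s,interpolation=cv2.INTER_CUBIC)
    c=cv2.convertScaleAbs(c,alpha=1.5,beta=10)
    for x in range(-(-x0//10)*10,x1,10):
        cv2.line(c,(int((x-x0+.5)*s),0),(int((x-x0+.5)*s),6 if x%20 else 12),(0,0,255),1)
        if x%20==0: cv2.putText(c,str(x),(int((x-x0+.5)*s)+2,12),0,.4,(0,0,255),1)
    for y in range(-(-y0//10)*10,y1,10):
        cv2.line(c,(0,int((y-y0+.5)*s)),(6 if y%20 else 12,int((y-y0+.5)*s)),(0,0,255),1)
        if y%20==0: cv2.putText(c,str(y),(2,int((y-y0+.5)*s)-2),0,.4,(0,0,255),1)
    cv2.imwrite("pics/"+name,c)
E
python3 - <<'E'
from h import *
t=load("top");s=load("side")
crop(t,100,75,260,220,4,"c_stand.png")
crop(t,288,105,478,250,4,"c_tray.png")
crop(s,190,175,360,390,2.75,"c_side.png")
E
```

```text
(no output)
```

View pics/c_stand.png

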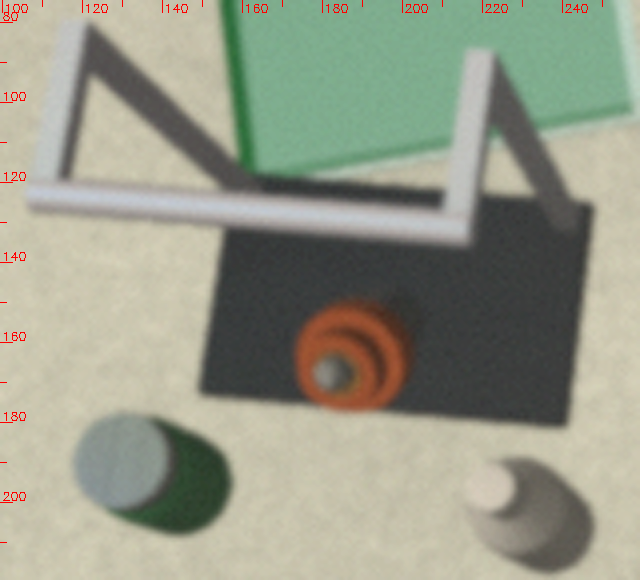

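View pics/c_tray.png

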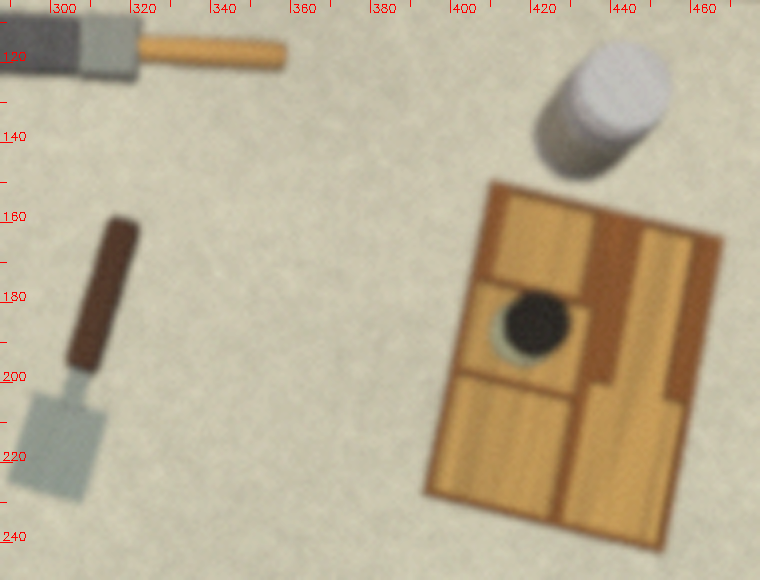

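View pics/c_side.png

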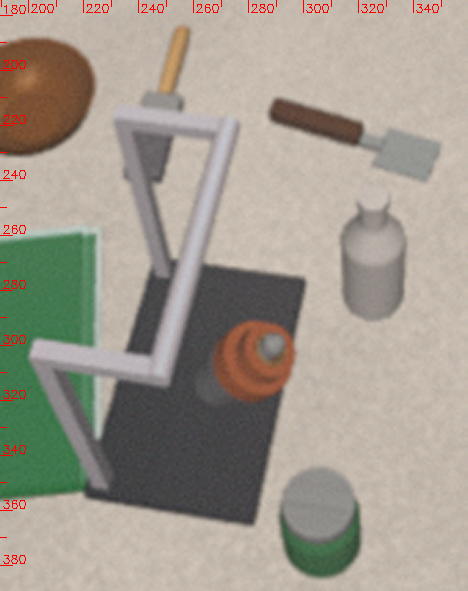

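The crops show three knife-like things in the top view. The dark-handled filling knife has its handle at (308,180) and blade at (302,215). The brush is at (320,117), with an ochre handle and a ferrule, lying along y. The green look-alike is at (420,305). The dark-handled one fits the description, with a wooden handle, a steel blade and the brush beyond it. The rolls are at (186,165), the tray's centre is at (431,196), and the jar and bottle flank the stand at (135,193) and (235,205).

```bash
cat > fit.py <<'E'
from h import *
from scipy.spatial.transform import Rotation as R
t=load("top");s=load("side")
def w(p,m): c,n=np.cos(p[2]),np.sin(p[2]); m=np.array(m,float); return np.c_[p[0]+c*m[:,0]-n*m[:,1],p[1]+n*m[:,0]+c*m[:,1],m[:,2]]
def fit(p0,obs):
    f=lambda p:np.concatenate([((proj(im,w(p,np.array([o[0] for o in l])/1e3))-np.array([o[1] for o in l]))).ravel() for im,l in obs])
    r=least_squares(f,p0,loss="soft_l1"); return r.x,np.round(r.fun.reshape(-1,2),1).tolist()
S,e=fit([.55,.3,0],[(t,[((-10,120,12),(149.6,172.9)),((-10,-120,12),(241.6,181.4)),((140,-120,12),(247.9,125.9)),((140,120,12),(159.1,118.4)),((40,112,255),(106.4,123.4)),((40,-112,255),(217.4,132.4)),((-13.9,0,114.3),(182.9,167.9))]),
 (s,[((-10,-120,12),(300.2,276.5)),((-10,120,12),(281.7,365.2)),((140,120,12),(220.2,354.7)),((-13.9,0,114.3),(289,300.1))])]); 
T,e2=fit([.4,-.3,-.2],[(t,[((-104,77,11),(393.9,227.9)),((-104,-77,11),(453.1,242.6)),((104,-77,11),(468.1,163.9)),((104,77,11),(410.4,149.9))])])
K,e3=fit([.35,0,3],[(t,[((-95,0,13),(318.6,159.4)),((85,0,3),(298.9,227.8)),((25,0,3),(304.9,205.4))]),(s,[((-95,0,11),(288.6,214)),((85,0,3),(347.5,234)),((25,0,3),(328.2,228.1))])])
E
cat >> fit.py <<'E'
a=np.radians(32); ax=R.from_euler('z',S[2]).apply([-np.sin(a),0,np.cos(a)]); foot=w(S,[[.02,0,.06]])[0]
tr=lambda x,y,z:w(T,[[x/1e3,y/1e3,z/1e3]])[0]
E
python3 - <<'E'
from fit import *
np.set_printoptions(precision=4,suppress=True)
print("S",S,e);print("T",T,e2);print("K",K,e3)
print("foot",foot,"ax",ax)
inS=lambda p:w([0,0,-S[2]],[[p[0]-S[0],p[1]-S[1],0]])[0][:2]
# bottle cap top (top view) z=.17, glass jar top z=.095, can top z=.11, kit jar lid .048
for n,uv,z in(("bottle",(222.1,196.1),.17),("jar",(130.1,191),.095),("can",(442.6,126.4),.11),("kit",(421.8,185.4),.048)):
    p=unproj(t,uv,z)[0]; print(n,p,"inS",inS(p),"inT",w([0,0,-T[2]],[[p[0]-T[0],p[1]-T[1],0]])[0][:2])
print("grip",w(K,[[-.012,0,0]]))
print("bays guess",tr(-62,35,4),tr(71,44,4),tr(0,-42,4))
# bay corners by pixels, in T frame, floor z=.004
for n,uv in (("Lbay",[(457,373),(571,399),(549,517),(434,488)]),("Sbay",[(509,196),(594,215),(579,298),(492,275)]),("Key",[(641,228),(693,240),(665,401),(683,405),(655,546),(563,520),(590,382),(612,388)])):
    q=unproj(t,[(288+x/4-.4,105+y/4-.4) for x,y in uv],.004); print(n,w([0,0,-T[2]],q*[1,1,0]-[T[0],T[1],0])@np.diag([0,0,0]) if 0 else np.round(np.array([w([0,0,-T[2]],[[p[0]-T[0],p[1]-T[1],0]])[0][:2] for p in q])*1e3,0).tolist())
R0=R.from_rotvec([-3.117,-.38,.001]); print("R0 cols",R0.as_matrix())
def turn(z,y): 
    z=np.array(z)/np.linalg.norm(z); y=np.array(y)/np.linalg.norm(y); return R.from_matrix(np.c_[np.cross(y,z),y,z])
ys=R.from_euler('z',S[2]).apply([0,1,0]); yt=R.from_euler('z',T[2]).apply([0,1,0]); yk=R.from_euler('z',K[2]).apply([0,1,0])
for n,z,y in(("spindle",-ax,ys),("tray",[0,0,-1],yt),("knife",[0,0,-1],yk)):
    for g in(1,-1): print(n,g,turn(z,g*y).as_rotvec(),"from R0",np.degrees((turn(z,g*y)*R0.inv()).as_rotvec()))
E
```

```text
S [ 0.5578  0.2972 -0.0786] [[-1.4, 0.3], [-0.8, 0.0], [-0.1, -1.2], [-1.9, -1.0], [1.7, 0.0], [0.2, -0.2], [-2.0, 1.9], [0.4, -1.3], [-0.1, -0.3], [-1.2, -0.2], [1.6, -1.5]]
T [ 0.5084 -0.3044 -0.2288] [[-0.5, 0.3], [0.3, 0.1], [0.3, -0.1], [-0.1, -0.3]]
K [0.5044 0.0082 2.8643] [[0.1, 0.7], [-0.7, 0.4], [0.2, 0.0], [-0.5, 0.3], [-0.0, -0.4], [-0.8, -0.4]]
foot [0.5777 0.2956 0.06  ] ax [-0.5283  0.0416  0.848 ]
bottle [0.4751 0.187  0.17  ] inS [-0.0738 -0.1163] inT [-0.1439  0.4711]
jar [0.4966 0.4224 0.095 ] inS [-0.0709  0.1201] inT [-0.1764  0.7052]
can [ 0.657  -0.3085  0.11  ] inS [ 0.1465 -0.596 ] inT [0.1457 0.0297]
kit [ 0.5268 -0.2705  0.048 ] inS [ 0.0137 -0.5684] inT [0.0102 0.0372]
grip [[0.5159 0.0049 0.    ]]
bays guess [ 0.456  -0.2563  0.004 ] [ 0.5876 -0.2777  0.004 ] [ 0.4989 -0.3453  0.004 ]
Lbay [[-23.0, 71.0], [-22.0, -3.0], [-98.0, -4.0], [-98.0, 70.0]]
Sbay [[99.0, 62.0], [100.0, 6.0], [44.0, 5.0], [45.0, 62.0]]
Key [[99.0, -26.0], [99.0, -60.0], [-9.0, -62.0], [-8.0, -74.0], [-100.0, -73.0], [-98.0, -13.0], [-8.0, -13.0], [-8.0, -27.0]]
R0 cols [[ 0.9707  0.2403 -0.0008]
 [ 0.2403 -0.9707  0.0014]
 [-0.0004 -0.0016 -1.    ]]
spindle 1 [ 0.1015  2.5814 -0.0291] from R0 [-45.0852  -3.8306 155.9031]
spindle -1 [ 2.9969 -0.1179  0.8594] from R0 [  2.5461 -32.0605 -17.9482]
tray 1 [0.3586 3.1211 0.    ] from R0 [  0.0362  -0.1241 152.9887]
tray -1 [ 3.1211 -0.3586  0.    ] from R0 [ -0.0912  -0.0266 -27.0112]
knife 1 [ 3.1115 -0.4341  0.    ] from R0 [ -0.092   -0.0244 -29.7863]
knife -1 [0.4341 3.1115 0.    ] from R0 [  0.0328  -0.1234 150.2136]
```

carry_out:
  steps:
    - [0,0,8,5,4,3,1]
    - [0,0,16,10,8,6,1]
    - [0,0,24,15,12,9,1]
    - [0,0,32,20,16,11,1]
    - [0,0,40,25,20,13,1]
    - [0,0,45,29,23,13,1]
    - [0,0,50,29,23,13,1]
    - [0,0,50,29,23,13,1]

```text
time: 0.9
position: [0.448, -0.3987, 0.353]
tool_rot: [-2.663, -1.667, -0.001]
ft_force: [0.1, 0.3, -1.0]
grip_width: 1.004
grip_force: 0.0
```

```bash
cat > roll.py <<'E'
from fit import *
def sil(im,dx,dy,sc):
    yaw=R.from_euler('z',S[2]); u=yaw.apply([np.cos(a),0,np.sin(a)]); v=yaw.apply([0,1,0]); m=np.zeros((400*sc,640*sc),np.uint8)
    c0=foot+[dx,dy,0]; th=np.linspace(0,2*np.pi,60)
    for r,s0,s1 in((.033,0,.024),(.024,.024,.046)):
        P=np.array([c0+ax*q+r*(np.cos(x)*u+np.sin(x)*v) for q in(s0,s1) for x in th])
        cv2.fillConvexPoly(m,cv2.convexHull(((proj(im,P)+.5)*sc).astype(np.int32)),1)
    return m
def stats(m): 
    y,x=np.nonzero(m); return np.array([x.mean(),y.mean(),np.sqrt(len(x))])
if __name__=="__main__":
    obs=[]
    for im,b in((t,(165,140,215,190)),(s,(255,285,310,335))):
        hsv=cv2.cvtColor(im["pixels"],cv2.COLOR_RGB2HSV); m=((hsv[...,0]<14)&(hsv[...,1]>110)).astype(np.uint8)
        k=np.zeros_like(m); k[b[1]:b[3],b[0]:b[2]]=1; m*=k
        c=max(cv2.findContours(m,0,2)[0],key=cv2.contourArea); h=np.zeros_like(m); cv2.drawContours(h,[cv2.convexHull(c)],0,1,-1); obs.append(h)
    for im,h in zip((t,s),obs):
        for d in((0,0),(.004,0),(0,.004)):
            p=sil(im,*d,8); y,x=np.nonzero(p); H=np.zeros_like(p);H=cv2.fillConvexPoly(H,cv2.convexHull(np.c_[x,y].astype(np.int32)),1)
            q=stats(H)/8; q[:2]-=.5; bb=cv2.boundingRect(H); print(d,q,np.array(bb)/8,"obs",stats(h),cv2.boundingRect(h))
E
python3 roll.py
```

```text
(0, 0) [188.06094842 162.85819236  26.37203775] [173.625 148.625  30.375  29.25 ] obs [187.84421365 163.79080119  25.96150997] (174, 150, 29, 28)
(0.004, 0) [188.1658756  161.23954561  26.35544299] [173.75 147.    30.25  29.25] obs [187.84421365 163.79080119  25.96150997] (174, 150, 29, 28)
(0, 0.004) [186.41001403 162.84877946  26.38358865] [172.    148.625  30.375  29.25 ] obs [187.84421365 163.79080119  25.96150997] (174, 150, 29, 28)
(0, 0) [280.72106822 305.18333834  26.98408096] [265.75  290.875  31.     30.375] obs [282.04698972 305.61086637  26.0959767 ] (268, 292, 29, 29)
(0.004, 0) [279.02333058 305.06636873  26.96728342] [264.125 290.75   30.875  30.375] obs [282.04698972 305.61086637  26.0959767 ] (268, 292, 29, 29)
(0, 0.004) [280.47838817 306.74364484  27.05087799] [265.5   292.375  31.     30.5  ] obs [282.04698972 305.61086637  26.0959767 ] (268, 292, 29, 29)
```

```bash
cat > plan.py <<'E'
from fit import *
import sys
np.set_printoptions(precision=2,suppress=True)
def mk(z,y):
    z=np.array(z)/np.linalg.norm(z); y=np.array(y)/np.linalg.norm(y); return R.from_matrix(np.c_[np.cross(y,z),y,z])
yaw=R.from_euler('z',S[2]); u=yaw.apply([np.cos(a),0,np.sin(a)]); Rs=mk(-ax,u); c0=foot+[-.002,.0007,-.0005]
Rt=mk([0,0,-1],-R.from_euler('z',T[2]).apply([0,1,0])); Rk=mk([0,0,-1],R.from_euler('z',K[2]).apply([0,1,0]))
R0=R.from_rotvec([-3.117,-.38,.001])
sp=lambda q:c0+ax*q/1e3
def rel(Ra,pa,Rb,pb): return np.r_[np.degrees((Rb*Ra.inv()).as_rotvec()),(np.array(pb)-pa)*100]
E
python3 - <<'E'
from plan import *
Rc=R.from_euler('z',50,degrees=True)*R0; pc=[.446,-.401,.353]
print("to s190",rel(Rc,pc,Rs,sp(190)))
print("s190",sp(190),"s34",sp(34),"s10",sp(10),"u",u)
print("s190->34",rel(Rs,sp(190),Rs,sp(34)))
ob,oc=tr(72,34,0),tr(-60,33.5,0); print("small bay",ob,"large",oc,"key",tr(-5,-43,0))
print("Rs->Rt",rel(Rs,sp(34),Rt,ob), rel(Rs,sp(10),Rt,oc)); print("Rt->Rs back",rel(Rt,ob,Rs,sp(190)))
E
```

```text
to s190 [ -8.49 -31.14  21.03   2.94  70.52 -13.24]
s190 [0.48 0.3  0.22] s34 [0.56 0.3  0.09] s10 [0.57 0.3  0.07] u [ 0.85 -0.07  0.53]
s190->34 [  0.     0.     0.     8.24  -0.65 -13.23]
small bay [ 0.59 -0.29  0.  ] large [ 0.46 -0.26  0.  ] key [ 0.49 -0.35  0.  ]
Rs->Rt [ 29.23  21.38 -95.75   2.85 -58.53  -8.83] [ 29.23  21.38 -95.75 -11.29 -55.49  -6.8 ]
Rt->Rs back [-29.23 -21.38  95.75 -11.09  59.18  22.06]
```

carry_out:
  steps:
    - [-1,-4,3,0.5,4.8,0,1]
    - [-2,-8,5,0.8,9.6,0,1]
    - [-3,-11,8,1,14.4,0,1]
    - [-4.5,-16,11,1.3,19.2,0,1]
    - [-6,-22,15,1.6,24,0,1]
    - [-7,-26,18,1.9,28.8,0,1]
    - [-8.5,-31.1,21,2.1,33.6,0,1]
    - [-8.5,-31.1,21,2.3,38.4,0,1]
    - [-8.5,-31.1,21,2.5,43.2,0,1]
    - [-8.5,-31.1,21,2.7,48,0,1]
    - [-8.5,-31.1,21,2.9,52.8,0,1]
    - [-8.5,-31.1,21,2.9,57.6,0,1]

```text
time: 2.1
position: [0.515, -0.0648, 0.2392]
tool_rot: [2.041, 1.884, 0.43]
ft_force: [-0.8, 2.5, -0.1]
grip_width: 0.998
grip_force: 0.0
```

carry_out:
  steps:
    - [0,0,0,0,4.8,-1,1]
    - [0,0,0,0,9,-4,1]
    - [0,0,0,0,12,-8,1]
    - [0,0,0,0,12.9,-11.5,1]
    - [0,0,0,0,12.9,-13.2,1]
    - [0,0,0,0,12.9,-13.2,1]
    - [0,0,0,0,12.9,-13.2,1]
    - [0,0,0,0,12.9,-13.2,1]

```text
time: 2.9
position: [0.5179, 0.0542, 0.1135]
tool_rot: [2.054, 1.863, 0.447]
ft_force: [0.2, 0.4, -0.2]
grip_width: 0.997
grip_force: 0.0
```

```bash
python3 - <<'E'
from plan import *
from bench import ctrl
st=ctrl.get_state(); Rm=R.from_rotvec(st["tool_rot"]); p=st["position"]
print("now->s34",rel(Rm,p,Rs,sp(34)),"now->s190",rel(Rm,p,Rs,sp(190)),"q",np.round(st["joint_positions"],2),st["ft_force"],st["time"])
im=ctrl.get_image("top"); crop(im,80,70,270,215,4,"a1.png")
E
```

```text
now->s34 [-1.03 -5.54  0.93  3.98 24.35 -2.52] now->s190 [-1.03 -5.54  0.93 -4.26 25.   10.71] q [ 0.15 -0.16 -0.38  2.27  0.14  0.58 -0.43] [ 0.22  0.43 -0.16] 2.9
```

View pics/a1.png

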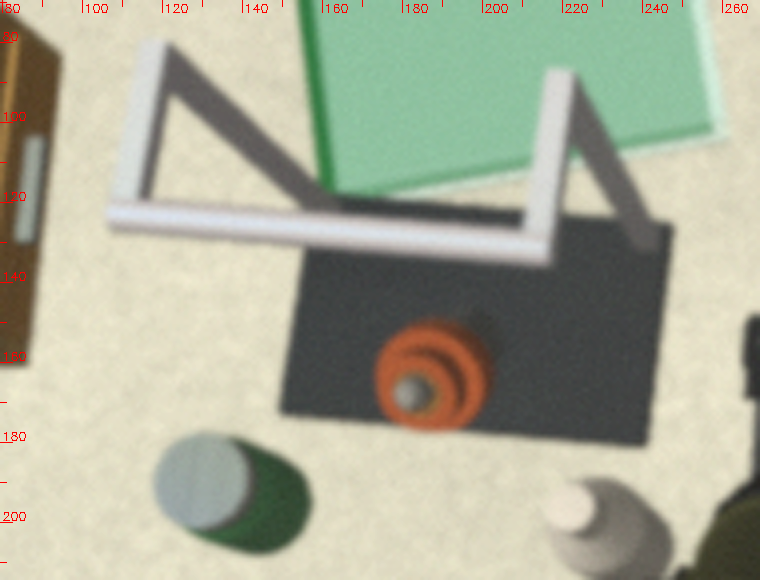

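The picture shows the stand is untouched: the roll tip is at (182,169). The gripper stopped short at right, near (250,195), because the tilted pose is near the arm's folding limit. I'll untilt by half and rise, then move across.

carry_out:
  steps:
    - [0.6,8,0,0,-1,4,1]
    - [1.3,16,0,0,-1,8,1]
    - [1.3,16,0,0,0,12,1]
    - [1.3,16,0,0,2,15,1]
    - [1.3,16,0,0,6,15,1]
    - [1.3,16,0,0,10.5,15,1]
    - [1.3,16,0,-1,15,15,1]
    - [1.3,16,0,-2,20,15,1]
    - [1.3,16,0,-2,24.5,15,1]
    - [1.3,16,0,-2,24.5,15,1]
    - [1.3,16,0,-2,24.5,15,1]

```text
time: 4.05
position: [0.4967, 0.3005, 0.2626]
tool_rot: [2.225, 2.024, 0.187]
ft_force: [0.5, -0.5, -0.2]
grip_width: 0.999
grip_force: 0.0
```

```bash
cat > now.py <<'E'
from plan import *
from bench import ctrl
st=ctrl.get_state(); Rm=R.from_rotvec(st["tool_rot"]); p=np.array(st["position"])
def to(n,Rb,pb): print(n,rel(Rm,p,Rb,pb))
print("p",np.round(p,4),"q",np.round(st["joint_positions"],2),"F",np.round(st["ft_force"],1),"w",st["grip_width"],st["grip_force"],st["time"])
E
python3 - <<'E'
from now import *
to("s120",Rs,sp(120)); to("s34",Rs,sp(34))
E
```

```text
p [0.5  0.3  0.26] q [-0.11  0.08 -0.58  1.68  0.17  1.27 -0.82] F [ 0.5 -0.5 -0.2] w 0.998925232784807 0.0 4.05
s120 [ -2.18 -21.66   0.82   1.57   0.08 -10.13]
s34 [ -2.18 -21.66   0.82   6.11  -0.28 -17.42]
```

carry_out:
  steps:
    - [-0.7,-7,0.3,0,0,-2,1]
    - [-1.4,-14,0.5,0.5,0,-5,1]
    - [-2.2,-21.7,0.8,1,0,-8,1]
    - [-2.2,-21.7,0.8,1.6,0.1,-10.1,1]
    - [-2.2,-21.7,0.8,1.6,0.1,-10.1,1]
    - [-2.2,-21.7,0.8,1.6,0.1,-10.1,1]

```text
time: 4.65
position: [0.5144, 0.2992, 0.1624]
tool_rot: [1.975, 1.815, 0.523]
ft_force: [0.4, -0.6, 0.6]
grip_width: 1.007
grip_force: 0.0
```

```bash
python3 - <<'E'
from now import *
to("s120",Rs,sp(120)); to("s70",Rs,sp(70)); to("s34",Rs,sp(34))
E
```

```text
p [0.51 0.3  0.16] q [-0.17  0.01 -0.66  2.05  0.63  0.82 -1.3 ] F [ 0.4 -0.6  0.6] w 1.0065311292063832 0.0 4.65
s120 [-0.05  0.07  0.32 -0.2   0.2  -0.11]
s70 [-0.05  0.07  0.32  2.44 -0.   -4.35]
s34 [-0.05  0.07  0.32  4.34 -0.15 -7.41]
```

carry_out:
  steps:
    - [0,0,0.3,0.7,0.1,-1.3,1]
    - [0,0,0.3,1.3,0.1,-2.4,1]
    - [0,0,0.3,2.0,0,-3.5,1]
    - [0,0,0.3,2.5,0,-4.4,1]
    - [0,0,0.3,3.1,0,-5.3,1]
    - [0,0,0.3,3.6,-0.1,-6.2,1]
    - [0,0,0.3,4.0,-0.1,-6.9,1]
    - [0,0,0.3,4.3,-0.15,-7.4,1]
    - [0,0,0.3,4.3,-0.15,-7.4,1]

```text
time: 5.55
position: [0.5556, 0.2984, 0.0857]
tool_rot: [1.969, 1.825, 0.521]
ft_force: [-0.2, -0.1, -0.0]
grip_width: 1.004
grip_force: 0.0
```

```bash
python3 - <<'E'
from now import *
to("s34",Rs,sp(34))
im=ctrl.get_image("side"); crop(im,215,225,345,350,4.5,"a2.png")
E
```

```text
p [0.56 0.3  0.09] q [-0.19  0.2  -0.62  2.06  0.86  0.72 -1.47] F [-0.2 -0.1 -0. ] w 1.0042087941219007 0.0 5.55
s34 [ 0.04 -0.09 -0.12  0.21 -0.07  0.26]
```

View pics/a2.png

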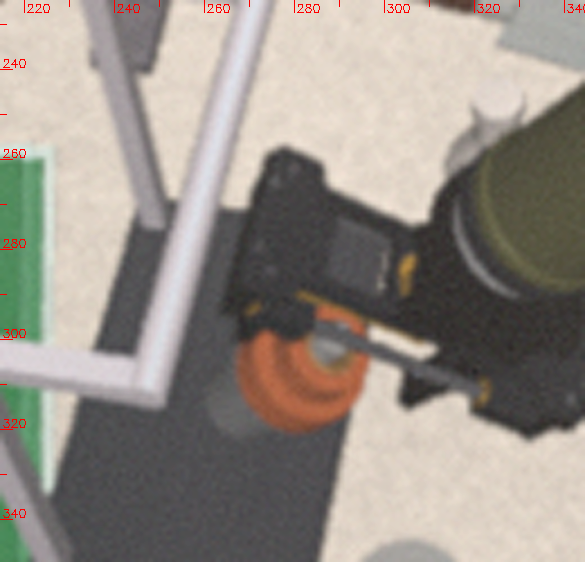

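The side view shows the fingers astride the rolls: the small roll is at (285,303) and the large one around (278,312). The body is clear of the lamp bar and the bottle, so I'm closing gently.

carry_out:
  steps:
    - [0,0,0,0.05,0,0.05,0.8]
    - [0,0,0,0.05,0,0.05,0.65]
    - [0,0,0,0.05,0,0.05,0.5]
    - [0,0,0,0.05,0,0.05,0.4]
    - [0,0,0,0.05,0,0.05,0.4]
    - [0,0,0,0.05,0,0.05,0.4]
  squeeze: 15

```text
time: 6.2
position: [0.5576, 0.2988, 0.0884]
tool_rot: [1.967, 1.823, 0.526]
ft_force: [9.6, -0.0, -0.3]
grip_width: 0.536
grip_force: 4.2
```

```bash
python3 - <<'E'
from now import *
to("s34",Rs,sp(34)); v=[]
for i in range(4):
    ctrl.get_image("top"); g=ctrl.get_state(); v.append(np.r_[g["position"],g["ft_force"]/np.array(100.)])
v=np.mean(v,0); print("mean err mm",(sp(34)-v[:3])*1e3,"along ax",(v[:3]-c0)@ax*1e3,"F",v[3:]*100)
E
```

```text
p [0.56 0.3  0.09] q [-0.19  0.2  -0.62  2.05  0.86  0.72 -1.46] F [ 9.6 -0.  -0.3] w 0.5363543872612837 4.171454823663225 6.2
s34 [ 0.    0.15 -0.17  0.01 -0.11 -0.01]
mean err mm [-0.03 -1.1  -0.19] along ax 34.19515728811496 F [ 5.04 -0.34  1.29]
```

carry_out:
  steps:
    - [0,0,0,0.1,0,0.05,0.4]
    - [0,0,0,0.1,0,0.05,0.4]
    - [0,0,0,0.1,0,0.05,0.4]
    - [0,0,0,-0.2,0.02,0.5,0.4]
    - [0,0,0,-0.6,0.06,1.2,0.4]
    - [0,0,0,-1.1,0.1,2.0,0.4]
    - [0,0,0,-1.6,0.13,2.8,0.4]
  squeeze: 25

```text
time: 7.1
position: [0.5409, 0.2993, 0.1151]
tool_rot: [1.969, 1.823, 0.522]
ft_force: [8.0, -0.9, -1.6]
grip_width: 0.536
grip_force: 25.0
```

```bash
python3 - <<'E'
from now import *
to("s62",Rs,sp(62))
E
```

```text
p [0.54 0.3  0.12] q [-0.18  0.13 -0.64  2.06  0.77  0.76 -1.4 ] F [ 8.  -0.9 -1.6] w 0.5363082408025271 24.996811846503988 7.1
s62 [ 0.01 -0.01 -0.09  0.21 -0.04 -0.3 ]
```

carry_out:
  steps:
    - [0,0,0,-0.5,0.03,0.9,0.4]
    - [0,0,0,-1.0,0.07,1.8,0.4]
    - [0,0,0,-1.6,0.12,2.8,0.4]
    - [0,0,0,-2.2,0.16,3.8,0.4]
    - [0,0,0,-2.2,0.16,3.8,0.4]

```text
time: 7.6
position: [0.517, 0.3031, 0.1539]
tool_rot: [1.968, 1.826, 0.525]
ft_force: [-0.0, 0.4, -1.0]
grip_width: 0.536
grip_force: 25.0
```

```bash
python3 - <<'E'
from now import *
to("s104",Rs,sp(104)); to("Rt small z13",Rt,tr(72,34,13.5))
im=ctrl.get_image("side"); crop(im,215,225,345,350,4.5,"a3.png")
E
```

```text
p [0.52 0.3  0.15] q [-0.17  0.04 -0.67  2.05  0.65  0.81 -1.31] F [-0.   0.4 -1. ] w 0.5356151274238403 24.9991375618265 7.6
s104 [-0.05  0.01 -0.26  0.38 -0.25 -0.62]
Rt small z13 [ 29.17  21.52 -95.98   6.93 -59.07 -14.04]
```

View pics/a3.png

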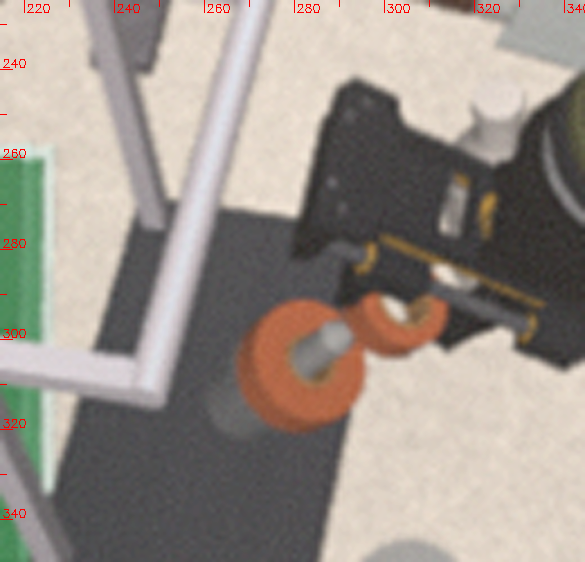

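The small roll is off the spindle and in the fingers at (300,298). The large roll is still on the spindle at (280,308).

carry_out:
  steps:
    - [0,0,0,-0.5,0,2,0.4]
    - [1.2,0.9,-4,-0.5,0,5,0.4]
    - [3,2.2,-10,-0.5,-1,8,0.4]
    - [5.5,4,-18,-0.5,-3,11,0.4]
    - [7.9,5.8,-26,-0.5,-6,13,0.4]
    - [10.3,7.6,-34,0,-10,13,0.4]
    - [12.8,9.4,-42,0.5,-14,13,0.4]
    - [15.2,11.2,-50,1,-18,13,0.4]
    - [17.6,13,-58,1.5,-22,13,0.4]
    - [20,14.8,-66,2,-26,13,0.4]
    - [22.5,16.6,-74,3,-30,13,0.4]
    - [24.9,18.4,-82,4,-34,13,0.4]

```text
time: 8.85
position: [0.558, -0.0395, 0.2822]
tool_rot: [3.075, 0.014, 0.089]
ft_force: [1.4, 0.8, -0.7]
grip_width: 0.535
grip_force: 25.0
```

```bash
python3 - <<'E'
from now import *
to("Rt small z60",Rt,tr(72,34,60))
E
```

```text
p [ 0.56 -0.04  0.28] q [ 0.22  0.07 -0.26  1.63  0.09  1.39 -1.61] F [ 1.4  0.8 -0.7] w 0.5347788806535542 24.992289388901554 8.85
Rt small z60 [  4.11   2.87 -13.63   2.82 -24.82 -22.22]
```

carry_out:
  steps:
    - [2,1.4,-6.8,0.5,-4,0,0.4]
    - [4.1,2.9,-13.6,1,-9,-1,0.4]
    - [4.1,2.9,-13.6,1.5,-14,-2,0.4]
    - [4.1,2.9,-13.6,2,-18,-3,0.4]
    - [4.1,2.9,-13.6,2.5,-22,-5,0.4]
    - [4.1,2.9,-13.6,2.8,-24.8,-9,0.4]
    - [4.1,2.9,-13.6,2.8,-24.8,-13,0.4]
    - [4.1,2.9,-13.6,2.8,-24.8,-17,0.4]
    - [4.1,2.9,-13.6,2.8,-24.8,-20,0.4]
    - [4.1,2.9,-13.6,2.8,-24.8,-22.2,0.4]
    - [4.1,2.9,-13.6,2.8,-24.8,-22.2,0.4]
    - [4.1,2.9,-13.6,2.8,-24.8,-22.2,0.4]

```text
time: 10.05
position: [0.5858, -0.286, 0.0605]
tool_rot: [3.121, -0.35, 0.001]
ft_force: [1.0, 0.1, -1.1]
grip_width: 0.533
grip_force: 25.0
```

```bash
cat > avg.py <<'E'
from now import *
def mean(n=6):
    P=[];F=[];Q=[]
    for i in range(n):
        ctrl.get_image("top"); g=ctrl.get_state(); P.append(g["position"]);F.append(g["ft_force"]);Q.append(g["tool_rot"])
    return np.mean(P,0),np.mean(F,0),R.from_rotvec(Q).mean()
E
python3 - <<'E'
from avg import *
m,F,Q=mean(); print(rel(Q,m,Rt,tr(72,34,13.5)),"F",F,"z",m[2])
im=ctrl.get_image("side"); crop(im,270,90,390,190,6,"a4.png")
E
```

```text
p [ 0.59 -0.29  0.06] q [ 0.47  0.44 -0.07  1.62  0.04  1.08 -1.41] F [ 1.   0.1 -1.1] w 0.5329024669038948 24.99899542221101 10.05
[ 0.18  0.24 -0.32 -0.09 -0.1  -4.92] F [ 0.13  0.03 -0.83] z 0.06273058907661601
```

View pics/a4.png

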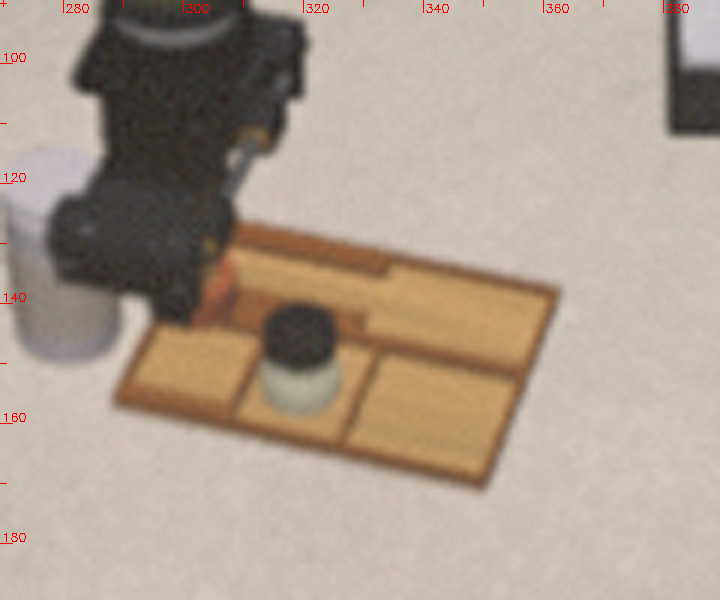

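The side view shows the small roll held over its bay at (303,137), clear of the can and the jar. I'm lowering it gently.

carry_out:
  steps:
    - [0.2,0.2,-0.3,-0.1,-0.1,-1,0.4]
    - [0.2,0.2,-0.3,-0.1,-0.1,-2,0.4]
    - [0.2,0.2,-0.3,-0.1,-0.1,-3,0.4]
    - [0.2,0.2,-0.3,-0.1,-0.1,-3.8,0.4]
    - [0.2,0.2,-0.3,-0.1,-0.1,-4.2,0.4]
    - [0.2,0.2,-0.3,-0.1,-0.1,-4.4,0.4]
    - [0.2,0.2,-0.3,-0.1,-0.1,-4.5,0.4]
    - [0.2,0.2,-0.3,-0.1,-0.1,-4.6,0.4]

```text
time: 11.2
position: [0.5856, -0.2873, 0.0155]
tool_rot: [-3.12, 0.358, 0.002]
ft_force: [-0.0, -0.6, -0.8]
grip_width: 0.534
grip_force: 25.0
```

carry_out:
  steps:
    - [0,0,0,0,0,-0.1,0.4]
    - [0,0,0,0,0,-0.1,0.4]

```text
time: 11.4
position: [0.5855, -0.2873, 0.0154]
tool_rot: [-3.12, 0.358, 0.002]
ft_force: [-2.2, 1.0, 4.4]
grip_width: 0.534
grip_force: 25.0
```

carry_out:
  steps:
    - [0,0,0,0,0,-0.1,0.4]
    - [0,0,0,0,0,-0.1,0.4]

```text
time: 11.6
position: [0.5855, -0.2874, 0.0154]
tool_rot: [-3.12, 0.358, 0.001]
ft_force: [-5.2, 1.7, 10.3]
grip_width: 0.53
grip_force: 25.0
```

```bash
python3 - <<'E'
from avg import *
m,F,Q=mean(); print(rel(Q,m,Rt,tr(72,34,13.5)),"F",F,"z",m[2])
E
```

```text
p [ 0.59 -0.29  0.02] q [ 0.47  0.49 -0.07  1.65  0.04  1.   -1.41] F [-5.2  1.7 10.3] w 0.5303810546057866 25.00282319728285 11.6
[-0.06 -0.05 -0.01  0.07 -0.03 -0.19] F [-4.67  2.11 10.44] z 0.015420486074735548
```

carry_out:
  steps:
    - [0,0,0,0,0,0.1,0.5]
    - [0,0,0,0,0,0.1,0.56]
    - [0,0,0,0,0,0.1,0.62]
    - [0,0,0,0,0,0.1,0.7]
    - [0,0,0,0,0,0.1,0.75]
    - [0,0,0,0,0,0.1,0.75]
    - [0,0,0,0,0,0.1,0.75]
  squeeze: 5

```text
time: 12.6
position: [0.5852, -0.2872, 0.0141]
tool_rot: [-3.12, 0.358, 0.003]
ft_force: [-0.7, -0.3, 0.6]
grip_width: 0.748
grip_force: 0.0
```

carry_out:
  steps:
    - [0,0,0,0,0,1,0.75]
    - [0,0,0,0,0,3,0.75]
    - [0,0,0,0,0,6,0.75]
    - [0,0,0,0,0,10,0.8]
    - [0,0,0,0,2,14,0.9]
    - [0,0,0,-0.5,5,18,1]
    - [0,0,5,-1,9,22,1]
    - [0,0,12,-2,13,26,1]
    - [0,0,20,-3,17,27,1]
    - [0,0,28,-4,21,27,1]
    - [0,0,36,-5,25,27,1]
    - [0,0,44,-6,29,27,1]

```text
time: 13.8
position: [0.5246, 0.0046, 0.2856]
tool_rot: [3.025, 0.846, -0.0]
ft_force: [0.3, 0.5, -0.9]
grip_width: 0.998
grip_force: 0.0
```

```bash
python3 - <<'E'
from now import *
im=ctrl.get_image("top"); pickle.dump(im,open("top2.pkl","wb"))
hsv=cv2.cvtColor(im["pixels"],cv2.COLOR_RGB2HSV); sub=hsv[145:185,395:450]
m=((sub[...,0]<12)&(sub[...,1]>150)&(sub[...,2]>90)).astype(np.uint8)
for th in(150,165,180): 
  y,x=np.nonzero((sub[...,0]<12)&(sub[...,1]>th)); print(th,len(x),x.mean()+395 if len(x) else 0,y.mean()+145 if len(x) else 0)
print("expected top face px",proj(im,[tr(72,34,26),tr(72,34,4)]), "median",np.median(sub.reshape(-1,3),0), hsv[160:176:2,414:432:3,0])
to("pre s190-ish partial",R.from_rotvec(np.radians(16)*yaw.apply([0,1,0]))*Rs,np.array([.497,.300,.263]))
E
```

```text
p [0.52 0.   0.29] q [ 0.24  0.04 -0.31  1.65  0.01  1.45 -1.1 ] F [ 0.3  0.5 -0.9] w 0.998436516287928 0.0 13.8
150 150 424.6533333333333 165.97333333333333
165 137 424.9051094890511 165.82481751824818
180 1 432.0 169.0
expected top face px [[425.67 163.94]
 [423.47 165.96]] median [ 17. 141. 129.] [[16 15 10 13 13 11]
 [17 11 12 17 16 14]
 [16 10 13 18 18 15]
 [16 10 13 18 18 16]
 [17 10 11 17 18 15]
 [18 11 10 13 14 11]
 [18 15 10 10 10 10]
 [17 17 14 11 11 15]]
pre s190-ish partial [ -8.68 -14.12  53.88  -2.76  29.54  -2.26]
```

carry_out:
  steps:
    - [-1.2,-2,7.7,-0.5,4,0,1]
    - [-2.4,-4,15.4,-1,8,0,1]
    - [-3.6,-6,23,-1.5,12,0,1]
    - [-4.9,-8,31,-2,16.5,0,1]
    - [-6.1,-10,38.5,-2.4,21,-0.5,1]
    - [-7.4,-12,46,-2.8,25.5,-1,1]
    - [-8.7,-14.1,53.9,-2.8,29.5,-2.3,1]
    - [-8.7,-14.1,53.9,-2.8,29.5,-2.3,1]
    - [-8.7,-14.1,53.9,-2.8,29.5,-2.3,1]
    - [-8.7,-14.1,53.9,-2.8,29.5,-2.3,1]

```text
time: 14.85
position: [0.4981, 0.2963, 0.2618]
tool_rot: [2.156, 1.974, 0.276]
ft_force: [1.0, -0.4, -0.2]
grip_width: 1.001
grip_force: 0.0
```

```bash
python3 - <<'E'
from now import *
to("s120",Rs,sp(120))
E
```

```text
p [0.5  0.3  0.26] q [-0.07  0.02 -0.64  1.75  0.23  1.19 -0.86] F [ 1.  -0.4 -0.2] w 1.0014167381675823 0.0 14.85
s120 [ -1.3  -16.01   0.53   1.43   0.5  -10.06]
```

carry_out:
  steps:
    - [-0.5,-6,0.2,0,0.2,-2,1]
    - [-1,-12,0.4,0.5,0.4,-5,1]
    - [-1.3,-16,0.5,1,0.5,-8,1]
    - [-1.3,-16,0.5,1.4,0.5,-10,1]
    - [-1.3,-16,0.5,1.4,0.5,-10,1]
    - [-1.3,-16,0.5,1.4,0.5,-10,1]

```text
time: 15.45
position: [0.5125, 0.3017, 0.1623]
tool_rot: [1.971, 1.821, 0.522]
ft_force: [0.3, 1.0, -0.4]
grip_width: 0.998
grip_force: 0.0
```

```bash
python3 - <<'E'
from avg import *
m,F,Q=mean(5); print("s10",rel(Q,m,Rs,sp(10)),"s60",rel(Q,m,Rs,sp(60)))
from roll import *
im=ctrl.get_image("side"); 
E
```

```text
p [0.51 0.3  0.16] q [-0.12  0.02 -0.72  2.05  0.63  0.82 -1.29] F [ 0.3  1.  -0.4] w 0.9980284875271447 0.0 15.45
s10 [-0.07  0.09 -0.05  5.78 -0.62 -9.53] s60 [-0.07  0.09 -0.05  3.14 -0.41 -5.29]
```

carry_out:
  steps:
    - [0,0,0,0.8,-0.1,-1.3,1]
    - [0,0,0,1.7,-0.2,-2.7,1]
    - [0,0,0,2.6,-0.3,-4.1,1]
    - [0,0,0,3.4,-0.35,-5.4,1]
    - [0,0,0,4.1,-0.4,-6.6,1]
    - [0,0,0,4.7,-0.5,-7.6,1]
    - [0,0,0,5.3,-0.6,-8.5,1]
    - [0,0,0,5.7,-0.6,-9.1,1]
    - [0,0,0,5.9,-0.6,-9.4,1]
    - [0,0,0,5.9,-0.6,-9.4,1]

```text
time: 16.75
position: [0.5703, 0.2968, 0.067]
tool_rot: [1.969, 1.825, 0.521]
ft_force: [0.2, 0.4, -0.5]
grip_width: 0.998
grip_force: 0.0
```

carry_out:
  steps:
    - [0,0,0,0,0,0,0.9]
    - [0,0,0,0,0,0,0.8]
    - [0,0,0,0,0,0,0.7]
    - [0,0,0,0,0,0,0.6]
    - [0,0,0,0,0,0,0.6]
    - [0,0,0,0,0,0,0.6]
    - [0,0,0,0,0,0,0.6]
  squeeze: 15

```text
time: 17.45
position: [0.5707, 0.297, 0.0679]
tool_rot: [1.968, 1.824, 0.523]
ft_force: [-0.0, -0.5, 4.4]
grip_width: 0.739
grip_force: 15.0
```

```bash
python3 - <<'E'
from avg import *
m,F,Q=mean(4); print("s10",rel(Q,m,Rs,sp(10)),"along",(m-c0)@ax*1e3,"perp",(m-c0)@u*1e3,"F",F)
E
```

```text
p [0.57 0.3  0.07] q [-0.16  0.26 -0.64  2.04  0.94  0.71 -1.51] F [-0.  -0.5  4.4] w 0.7388876025055332 14.99805361032486 17.45
s10 [ 0.02  0.02 -0.16 -0.02 -0.03  0.01] along 9.817562803867256 perp 0.14995266286719872 F [ 0.14 -0.73  4.68]
```

carry_out:
  steps:
    - [0,0,0,0.03,0,0.02,0.6]
    - [0,0,0,0.03,0,0.02,0.6]
    - [0,0,0,-0.2,0.02,0.4,0.6]
    - [0,0,0,-0.5,0.05,0.9,0.6]
    - [0,0,0,-1.0,0.08,1.7,0.6]
    - [0,0,0,-1.6,0.12,2.5,0.6]
  squeeze: 35

```text
time: 18.25
position: [0.5554, 0.297, 0.0922]
tool_rot: [1.969, 1.824, 0.522]
ft_force: [9.8, -0.3, -4.0]
grip_width: 0.737
grip_force: 35.0
```

carry_out:
  steps:
    - [0,0,0,-0.5,0.04,0.8,0.6]
    - [0,0,0,-1.1,0.08,1.7,0.6]
    - [0,0,0,-1.7,0.13,2.7,0.6]
    - [0,0,0,-2.3,0.18,3.7,0.6]
    - [0,0,0,-2.9,0.23,4.7,0.6]
    - [0,0,0,-3.5,0.28,5.7,0.6]
    - [0,0,0,-3.8,0.3,6.2,0.6]
    - [0,0,0,-3.8,0.3,6.2,0.6]

```text
time: 19.05
position: [0.5154, 0.301, 0.1538]
tool_rot: [1.969, 1.826, 0.521]
ft_force: [0.4, 0.4, -2.9]
grip_width: 0.733
grip_force: 35.0
```

```bash
python3 - <<'E'
from avg import *
m,F,Q=mean(4); print("along",(m-c0)@ax*1e3,"F",F); to("Rt large z60",Rt,tr(-60,33.5,60))
E
```

```text
p [0.52 0.3  0.15] q [-0.12  0.03 -0.72  2.05  0.65  0.81 -1.31] F [ 0.4  0.4 -2.9] w 0.7325572037560126 34.997225403785706 19.05
along 111.30224060384114 F [ 0.53 -0.26 -2.46]
Rt large z60 [ 29.16  21.34 -95.95  -5.78 -55.92  -9.38]
```

carry_out:
  steps:
    - [0,0,0,-0.5,0,2,0.6]
    - [1.2,0.9,-4,-0.5,0,5,0.6]
    - [3,2.2,-10,-0.5,-1,8,0.6]
    - [5.5,4,-18,-0.5,-3,11,0.6]
    - [7.9,5.8,-26,-0.5,-6,13,0.6]
    - [10.3,7.6,-34,-0.5,-10,13,0.6]
    - [12.8,9.4,-42,-0.5,-14,13,0.6]
    - [15.2,11.2,-50,-0.5,-18,13,0.6]
    - [17.6,13,-58,-0.5,-22,13,0.6]
    - [20,14.8,-66,-0.5,-26,13,0.6]
    - [22.5,16.6,-74,-1,-30,13,0.6]
    - [24.9,18.4,-82,-1.5,-34,13,0.6]

```text
time: 20.45
position: [0.501, -0.0407, 0.2837]
tool_rot: [3.075, 0.014, 0.09]
ft_force: [0.9, -0.9, -2.7]
grip_width: 0.732
grip_force: 35.0
```

```bash
python3 - <<'E'
from now import *
to("Rt large z60",Rt,tr(-60,33.5,60))
E
```

```text
p [ 0.5  -0.04  0.28] q [ 0.29 -0.06 -0.29  1.75  0.05  1.38 -1.58] F [ 0.9 -0.9 -2.7] w 0.7320758884045154 34.98894810676575 20.45
Rt large z60 [  4.1    2.89 -13.63  -4.34 -21.75 -22.37]
```

carry_out:
  steps:
    - [2,1.4,-6.8,-0.5,-4,0,0.6]
    - [4.1,2.9,-13.6,-1.5,-8,-1,0.6]
    - [4.1,2.9,-13.6,-2.5,-13,-2,0.6]
    - [4.1,2.9,-13.6,-3.5,-17.5,-3,0.6]
    - [4.1,2.9,-13.6,-4.3,-21.7,-6,0.6]
    - [4.1,2.9,-13.6,-4.3,-21.7,-10,0.6]
    - [4.1,2.9,-13.6,-4.3,-21.7,-14,0.6]
    - [4.1,2.9,-13.6,-4.3,-21.7,-18,0.6]
    - [4.1,2.9,-13.6,-4.3,-21.7,-21,0.6]
    - [4.1,2.9,-13.6,-4.3,-21.7,-22.4,0.6]
    - [4.1,2.9,-13.6,-4.3,-21.7,-22.4,0.6]

```text
time: 21.55
position: [0.4565, -0.2554, 0.0579]
tool_rot: [-3.122, 0.349, 0.005]
ft_force: [-0.7, 0.2, -2.7]
grip_width: 0.735
grip_force: 35.0
```

```bash
python3 - <<'E'
from avg import *
m,F,Q=mean(5); print(rel(Q,m,Rt,tr(-60,33.5,13.5)),"F",F,"z",m[2])
E
```

```text
p [ 0.46 -0.26  0.06] q [ 0.51  0.2  -0.06  1.95  0.02  0.99 -1.35] F [-0.7  0.2 -2.7] w 0.7354174448897263 34.99715566635132 21.55
[ 0.15  0.2  -0.35 -0.17 -0.16 -4.8 ] F [ 0.08 -0.12 -2.59] z 0.06150382632024857
```

carry_out:
  steps:
    - [0.2,0.2,-0.3,-0.15,-0.15,-1,0.6]
    - [0.2,0.2,-0.3,-0.15,-0.15,-2,0.6]
    - [0.2,0.2,-0.3,-0.15,-0.15,-3,0.6]
    - [0.2,0.2,-0.3,-0.15,-0.15,-3.7,0.6]
    - [0.2,0.2,-0.3,-0.15,-0.15,-4.1,0.6]
    - [0.2,0.2,-0.3,-0.15,-0.15,-4.3,0.6]
    - [0.2,0.2,-0.3,-0.15,-0.15,-4.4,0.6]
    - [0.2,0.2,-0.3,-0.15,-0.15,-4.5,0.6]

```text
time: 22.6
position: [0.457, -0.2576, 0.0154]
tool_rot: [-3.12, 0.357, 0.002]
ft_force: [-0.2, 0.7, -1.2]
grip_width: 0.736
grip_force: 35.0
```

carry_out:
  steps:
    - [0,0,0,0,0,-0.1,0.6]
    - [0,0,0,0,0,-0.1,0.6]

```text
time: 22.8
position: [0.457, -0.2577, 0.0152]
tool_rot: [-3.12, 0.357, 0.003]
ft_force: [-2.9, 0.9, 5.1]
grip_width: 0.736
grip_force: 35.0
```

carry_out:
  steps:
    - [0,0,0,0,0,-0.1,0.6]
    - [0,0,0,0,0,-0.1,0.6]

```text
time: 23.0
position: [0.457, -0.2576, 0.0151]
tool_rot: [-3.12, 0.357, 0.003]
ft_force: [-5.0, 2.9, 11.9]
grip_width: 0.733
grip_force: 35.0
```

carry_out:
  steps:
    - [0,0,0,0,0,0.1,0.72]
    - [0,0,0,0,0,0.1,0.76]
    - [0,0,0,0,0,0.1,0.82]
    - [0,0,0,0,0,0.1,0.9]
    - [0,0,0,0,0,0.1,0.95]
    - [0,0,0,0,0,0.1,0.95]
    - [0,0,0,0,0,0.1,0.95]
  squeeze: 5

```text
time: 23.7
position: [0.4567, -0.2575, 0.0141]
tool_rot: [-3.119, 0.357, 0.003]
ft_force: [-0.9, -0.1, 0.1]
grip_width: 0.94
grip_force: 0.0
```

carry_out:
  steps:
    - [0,0,0,0,0,1,0.95]
    - [0,0,0,0,0,3,0.95]
    - [0,0,0,0,0,6,0.95]
    - [0,0,0,0,0,10,0.9]
    - [0,0,-1,0,3,14,0.8]
    - [0,0,-2,1,7,15,0.6]
    - [0,0,-2.8,2,11,15,0.6]
    - [0,0,-2.8,3,15,14,0.6]
    - [0,0,-2.8,4,19,13,0.6]
    - [0,0,-2.8,5,23,12,0.6]
    - [0,0,-2.8,5.9,26.2,10,0.6]
    - [0,0,-2.8,5.9,26.2,8,0.6]

```text
time: 24.9
position: [0.5172, 0.0108, 0.0951]
tool_rot: [-3.108, 0.42, -0.001]
ft_force: [-0.2, 0.7, -0.3]
grip_width: 0.603
grip_force: 0.0
```

```bash
python3 - <<'E'
from avg import *
m,F,Q=mean(5); g=w(K,[[-.012,0,.010]])[0]; print(rel(Q,m,Rk,g),"F",F,"z",m[2],"w",ctrl.get_state()["grip_width"])
im=ctrl.get_image("top"); pickle.dump(im,open("top3.pkl","wb"))
hsv=cv2.cvtColor(im["pixels"],cv2.COLOR_RGB2HSV)
for n,(x0,y0,x1,y1),c in(("L",(396,194,432,238),(-60,33.5)),("S",(408,150,440,180),(72,34))):
    sub=hsv[y0:y1,x0:x1]; m2=(sub[...,0]<13)&(sub[...,1]>165)&(sub[...,2]>120); y,x=np.nonzero(m2); print(n,len(x),x.mean()+x0,y.mean()+y0,proj(im,[tr(*c,26),tr(*c,4)]).tolist(),np.median(sub[m2],0))
E
```

```text
p [0.52 0.01 0.1 ] q [ 0.21  0.16 -0.3   1.92  0.05  1.07 -1.95] F [-0.2  0.7 -0.3] w 0.6030071167003581 0.0 24.9
[-0.12 -0.22 -0.09  0.1  -0.01 -8.35] F [-0.21  0.03 -0.16] z 0.09347741310609012 w 0.5997844279627688
L 124 416.63709677419354 219.67741935483872 [[415.38138784610567, 214.54266148665928], [413.34159962828585, 215.55531592392748]] [ 10. 177. 122.]
S 20 428.7 161.4 [[425.66618627772976, 163.94177941236325], [423.466339396281, 165.95942519829958]] [ 11. 173. 122.]
```

carry_out:
  steps:
    - [-0.1,-0.2,0,0.1,0,-2,0.6]
    - [-0.1,-0.2,0,0.1,0,-4,0.6]
    - [-0.1,-0.2,0,0.1,0,-6,0.6]
    - [-0.1,-0.2,0,0.1,0,-7.5,0.6]
    - [-0.1,-0.2,0,0.1,0,-8.4,0.6]
    - [-0.1,-0.2,0,0.1,0,-8.4,0.6]
    - [-0.1,-0.2,0,0.1,0,-8.4,0.5]
    - [-0.1,-0.2,0,0.1,0,-8.4,0.35]
    - [-0.1,-0.2,0,0.1,0,-8.4,0.2]
    - [-0.1,-0.2,0,0.1,0,-8.4,0.1]
    - [-0.1,-0.2,0,0.1,0,-8.4,0.1]
    - [-0.1,-0.2,0,0.1,0,-8.4,0.1]
  squeeze: 15

```text
time: 26.4
position: [0.517, 0.0045, 0.0106]
tool_rot: [-3.111, 0.433, -0.003]
ft_force: [0.1, -0.0, 2.7]
grip_width: 0.252
grip_force: 15.0
```

carry_out:
  steps:
    - [0,0,0,0,0,0,0.1]
    - [0,0,0,0,0,0,0.1]
    - [0,0,0,0,0,0.5,0.1]
    - [0,0,0,0,0,1.5,0.1]
    - [0,0,0,0,0,3,0.1]
    - [0,0,0,0,0,5,0.1]
    - [0,0,0,0,0,7,0.1]
    - [0,0,0,0,0,7,0.1]
  squeeze: 35

```text
time: 27.2
position: [0.5191, 0.0046, 0.0833]
tool_rot: [-3.11, 0.433, -0.012]
ft_force: [0.1, -0.1, -1.5]
grip_width: 0.249
grip_force: 35.0
```

```bash
python3 - <<'E'
from avg import *
m,F,Q=mean(5); print("F",F,"p",m*1e3,"w",ctrl.get_state()["grip_width"])
Rp=Rt  # knife yaw = tray+pi with g=+1 -> tool y along knife y
print("check y",(R.from_euler('z',T[2]+np.pi).apply([0,1,0])-Rt.as_matrix()[:,1]).round(3))
g=tr(-5+12,-43,13); print("to above (z60)",rel(Q,m,Rt,tr(7,-43,70))); 
im=ctrl.get_image("side"); pickle.dump(im,open("side3.pkl","wb"))
E
```

```text
p [0.52 0.   0.08] q [ 0.21  0.17 -0.3   1.93  0.06  1.04 -1.96] F [ 0.1 -0.1 -1.5] w 0.2490116020533737 34.99937117099762 27.2
F [-0.08 -0.18 -1.12] p [516.42   4.46  79.9 ] w 0.24577794329605557
check y [-0.  0.  0.]
to above (z60) [ -0.02   0.08   2.75  -1.09 -35.24  -0.99]
```

carry_out:
  steps:
    - [0,0,0.5,0,-1.5,2,0.1]
    - [0,0,1,-0.1,-4.5,4,0.1]
    - [0,0,1.5,-0.3,-8,5,0.1]
    - [0,0,2,-0.4,-12,5,0.1]
    - [0,0,2.7,-0.5,-16,5,0.1]
    - [0,0,2.7,-0.6,-20,5,0.1]
    - [0,0,2.7,-0.8,-24,5,0.1]
    - [0,0,2.7,-0.9,-28,5,0.1]
    - [0,0,2.7,-1,-31.5,4.5,0.1]
    - [0,0,2.7,-1.1,-34,3,0.1]
    - [0,0,2.7,-1.1,-35.2,0,0.1]
    - [0,0,2.7,-1.1,-35.2,-1,0.1]

```text
time: 28.7
position: [0.5024, -0.3488, 0.066]
tool_rot: [-3.118, 0.366, 0.007]
ft_force: [0.1, -0.2, -1.4]
grip_width: 0.25
grip_force: 35.0
```

```bash
python3 - <<'E'
from avg import *
ctrl.get_image("top"); ctrl.get_image("top")
m,F,Q=mean(5); print("F",F,"z",m[2],rel(Q,m,Rt,tr(7,-43,15)))
im=ctrl.get_image("side"); im2=ctrl.get_image("top")
a1=cv2.resize(im["pixels"][90:180,280:380,::-1],None,fx=4,fy=4,interpolation=2); a2=cv2.resize(im2["pixels"][140:250,385:485,::-1],None,fx=4,fy=4,interpolation=2)
c=np.zeros((440,800,3),np.uint8); c[:360,:400]=a1; c[:,400:]=a2
cv2.imwrite("pics/a5.png",cv2.convertScaleAbs(c,alpha=1.6,beta=10))
E
```

```text
p [ 0.5  -0.35  0.07] q [ 0.6   0.36 -0.05  1.72  0.02  1.06 -1.25] F [ 0.1 -0.2 -1.4] w 0.24982529232303569 34.999160170555115 28.7
F [ 0.1   0.3  -1.05] z 0.07084116151951363 [-0.04  0.14 -0.05 -0.11 -0.16 -5.58]
```

carry_out:
  steps:
    - [0,0,0,-0.1,-0.1,-1.5,0.1]
    - [0,0,0,-0.1,-0.1,-3,0.1]
    - [0,0,0,-0.1,-0.1,-4.2,0.1]
    - [0,0,0,-0.1,-0.1,-4.8,0.1]
    - [0,0,0,-0.1,-0.1,-5.1,0.1]
    - [0,0,0,-0.1,-0.1,-5.2,0.1]
    - [0,0,0,-0.1,-0.1,-5.3,0.1]
    - [0,0,0,-0.1,-0.1,-5.4,0.1]

```text
time: 29.95
position: [0.5052, -0.3488, 0.0168]
tool_rot: [-3.121, 0.36, -0.004]
ft_force: [1.0, 0.2, -0.5]
grip_width: 0.248
grip_force: 35.0
```

carry_out:
  steps:
    - [0,0,0,0,0,-0.1,0.1]
    - [0,0,0,0,0,-0.1,0.1]

```text
time: 30.15
position: [0.5048, -0.3485, 0.0153]
tool_rot: [-3.12, 0.36, -0.003]
ft_force: [-0.1, 0.3, -0.4]
grip_width: 0.248
grip_force: 35.0
```

carry_out:
  steps:
    - [0,0,0,0,0,-0.1,0.1]
    - [0,0,0,0,0,-0.1,0.1]

```text
time: 30.35
position: [0.5049, -0.3486, 0.0146]
tool_rot: [-3.12, 0.36, -0.003]
ft_force: [-0.3, -0.1, 1.3]
grip_width: 0.248
grip_force: 35.0
```

```bash
python3 - <<'E'
from avg import *
m,F,Q=mean(4); print("F",F,"z",m[2],rel(Q,m,Rt,tr(7,-43,15)))
E
```

```text
p [ 0.5  -0.35  0.01] q [ 0.6   0.42 -0.05  1.76  0.02  0.96 -1.26] F [-0.3 -0.1  1.3] w 0.24848816397740198 35.000136494636536 30.35
F [-0.69  0.66  1.61] z 0.014620848268584901 [-0.01  0.12  0.05  0.06  0.07  0.04]
```

carry_out:
  steps:
    - [0,0,0,0,0,-0.05,0.1]
    - [0,0,0,0,0,-0.05,0.26]
    - [0,0,0,0,0,0,0.3]
    - [0,0,0,0,0,0,0.36]
    - [0,0,0,0,0,0,0.45]
    - [0,0,0,0,0,0,0.5]
    - [0,0,0,0,0,0,0.5]
  squeeze: 5

```text
time: 31.25
position: [0.5047, -0.3485, 0.0141]
tool_rot: [-3.12, 0.36, -0.002]
ft_force: [-0.1, -0.6, 0.3]
grip_width: 0.482
grip_force: 0.0
```

carry_out:
  steps:
    - [0,0,0,0,0,1,0.5]
    - [0,0,0,0,0,3,0.5]
    - [0,0,0,0,0,6,0.5]
    - [0,0,0,0,0,10,0.5]
    - [0,0,0,0,0,14,0.5]
    - [0,0,0,0,0,18,0.5]
    - [0,0,0,-2,4,22,0.5]
    - [0,0,0,-2,9,24,0.5]
    - [0,0,0,-2,14,24,0.5]
    - [0,0,0,-2,19,24,0.5]
    - [0,0,0,-2,24,24,0.5]
    - [0,0,0,-2,29,24,0.5]

```text
time: 32.45
position: [0.4844, -0.0682, 0.2554]
tool_rot: [-3.121, 0.36, -0.006]
ft_force: [0.7, 0.6, 0.1]
grip_width: 0.502
grip_force: 0.0
```

```bash
python3 - <<'E'
from avg import *
im=ctrl.get_image("side"); im2=ctrl.get_image("top"); pickle.dump(im2,open("top4.pkl","wb"));pickle.dump(im,open("side4.pkl","wb"))
print(ctrl.get_state()["position"])
a1=cv2.resize(im["pixels"][100:180,270:370,::-1],None,fx=4,fy=4,interpolation=2); a2=cv2.resize(im2["pixels"][110:250,385:485,::-1],None,fx=4,fy=4,interpolation=2)
c=np.zeros((560,800,3),np.uint8); c[:320,:400]=a1; c[:,400:]=a2
cv2.imwrite("pics/a6.png",cv2.convertScaleAbs(c,alpha=1.6,beta=10))
E
```

```text
p [ 0.48 -0.07  0.26] q [ 0.36 -0.03 -0.26  1.78 -0.01  1.38 -1.71] F [0.7 0.6 0.1] w 0.5016157249598612 0.0 32.45
[ 0.48 -0.06  0.26]
```

View pics/a6.png

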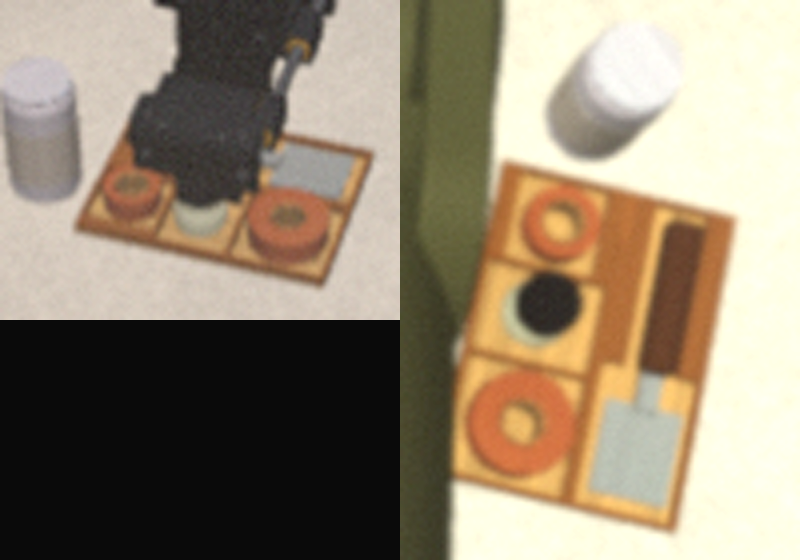

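```bash
python3 - <<'E'
from fit import *
im=load("top4")
q=unproj(im,[(385+(x-400)/4-.4,110+y/4-.4) for x,y in((603,400),(680,420),(668,508),(590,485))],.007)
r=w([0,0,-T[2]],(q-[T[0],T[1],0]))*1e3; print(np.round(r,1))
h=unproj(im,[(385+(x-400)/4-.4,110+y/4-.4) for x,y in((686,225),(658,373))],.026)
print(np.round(w([0,0,-T[2]],(h-[T[0],T[1],0]))*1e3,1))
E
```

```text
[[-32.4 -17.3   7. ]
 [-33.2 -67.7   7. ]
 [-89.5 -70.9   7. ]
 [-87.  -19.9   7. ]]
[[ 86.  -42.6  26. ]
 [-11.2 -42.9  26. ]]
```

The last picture shows both rolls flat in their bays: the small one at (425,165) and the large one at (415,215) in the top view. The knife lies in the keyhole with its blade in the wide end, centred to within 1–2 mm. The arm is clear of everything.

```bash
python3 -c "
from bench import ctrl
print(ctrl.close_job())"
```

```text
the job is handed in; nothing more can be done
None
```

The job is handed in at about 33 s: both foil rolls lie flat in the bays of their size and the filling knife lies in the keyhole bay with its blade in the wide end, each set down gently. The tray jar and can look undisturbed in the last picture; the bottle, glass jar and brush were never touched as far as I know, but I did not check them again at the end.

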